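# Find the loose cover bolt on the mincer drive and hold its cap open

## Task

One of the three bolts on the mincer's gear case cover has worked loose under its hinged cap: tap down on the caps to find the one that gives. Then lift only that cap and finish while still holding it steady, nearly upright, so that the fitter can get at the bolt with his spanner; leave the other two caps shut and the parts lying about where they are.

Things in the scene. Friction and masses are not known exactly. Their poses are not given: they have to be found in the camera images.
- crown_near (a point): middle of the flat top of the cap nearest the robot when shut: a plain steel cap 58 mm across (flat top 47 mm across), its top 30 mm above the round cover. A fixed point on the drive unit, with the unit's axes.
- lug_near (a point): grip point in the thumb lug of the cap nearest the robot when shut: an upright steel web standing out from the cap's +x rim, 26 mm long (x), 10 mm thick (y), 20 mm tall (z). The point is midway in its height and thickness, 45 mm from the cap's middle, 29 mm above the round cover; the web reaches 15 mm inwards and 11 mm outwards of it. A fixed point with the unit's axes; the lug leaves it as the cap swings.
- hinge_near (a point): on the hinge axis (along y) of the cap nearest the robot, at its -x rim, 33 mm from the cap's middle and 78 mm from the lug point, 15 mm above the round cover. Opening, the lug swings up and over towards -x, roughly towards the robot. A fixed point with the unit's axes.
- crown_left (a point): middle of the flat top of the far left cap as the robot sees it when shut: a plain steel cap 58 mm across (flat top 47 mm across), its top 30 mm above the round cover. A fixed point on the drive unit, with the unit's axes.
- lug_left (a point): grip point in the thumb lug of the far left cap as the robot sees it when shut: an upright steel web standing out from the cap's +x rim, 26 mm long (x), 10 mm thick (y), 20 mm tall (z). The point is midway in its height and thickness, 45 mm from the cap's middle, 29 mm above the round cover; the web reaches 15 mm inwards and 11 mm outwards of it. A fixed point with the unit's axes; the lug leaves it as the cap swings.
- hinge_left (a point): on the hinge axis (along y) of the far left cap as the robot sees it, at its -x rim, 33 mm from the cap's middle and 78 mm from the lug point, 15 mm above the round cover. Opening, the lug swings up and over towards -x, roughly towards the robot. A fixed point with the unit's axes.
- crown_right (a point): middle of the flat top of the far right cap as the robot sees it when shut: a plain steel cap 58 mm across (flat top 47 mm across), its top 30 mm above the round cover. A fixed point on the drive unit, with the unit's axes.
- lug_right (a point): grip point in the thumb lug of the far right cap as the robot sees it when shut: an upright steel web standing out from the cap's +x rim, 26 mm long (x), 10 mm thick (y), 20 mm tall (z). The point is midway in its height and thickness, 45 mm from the cap's middle, 29 mm above the round cover; the web reaches 15 mm inwards and 11 mm outwards of it. A fixed point with the unit's axes; the lug leaves it as the cap swings.
- hinge_right (a point): on the hinge axis (along y) of the far right cap as the robot sees it, at its -x rim, 33 mm from the cap's middle and 78 mm from the lug point, 15 mm above the round cover. Opening, the lug swings up and over towards -x, roughly towards the robot. A fixed point with the unit's axes.
- loose_bolt (a joint): how far the loose bolt, wherever it is, is pushed down with its shut cap, m: 0 at rest. It gives softly on its rubber ring, from about 1.2 N at the first movement to 4.2 N at its 5 mm stop, and springs back when let go; the tight bolts give less than 0.5 mm even under a hard push. All three look the same.
- loose_cap (a joint): opening angle of the cap on the loose bolt, rad: 0 shut, 1.57 standing upright, stop at 1.75. A light spring (0.05 to 0.1 N m) shuts it from any angle when let go. The other two caps are the same.
- tight_a_cap (a joint): opening angle of the cap on one of the two tight bolts, rad, as above
- tight_b_cap (a joint): opening angle of the cap on the other tight bolt, rad, as above
- drive: the mincer's drive unit, fixed: gear case 270 x 270 mm with a round steel cover on top (252 mm across, upper face at 132 mm; 14 mm plug in its middle); motor, 169 mm tall, from y = +135 mm; output hub at -y. Origin: underside, middle of the gear case. The caps stand on the cover on a circle of 85 mm radius: one at -x, two at x +42, y +-74 mm. Which of the three is loose changes.
- knife_cross: four-bladed mincer knife, 52 mm across, 10 mm high, lying on the round cover; a bystander. Origin on its underside, near its middle.
- seal_ring: black rubber ring, 42 mm across, 6 mm high, lying on the round cover; a bystander. Origin on its underside, near its middle.
- spanner: steel spanner, 200 mm long, on the table; a bystander. Origin on its underside, near its middle.
- mincer_plate: drilled steel disc, 82 mm across, 10 mm thick, on the table; a bystander. Origin on its underside, near its middle.
- ring_nut: aluminium ring, 110 mm across, 30 mm tall, on the table; a bystander. Origin on its underside, near its middle.
- stuffing_tube: steel funnel-like tube standing on its wide end, 68 mm across, 150 mm tall; a bystander. Origin on its underside, near its middle.
- scraper: bench scraper with white handle, 170 mm long, on the table; a bystander. Origin on its underside, near its middle.

How it is judged:
By the outcome, as a careful person would: the job done as asked, in the order asked, and still so for the second after the job is handed in, while the arm keeps its last pose, push and grip.
It also fails if it takes over 48 s, if anything falls off the work surface, if the arm or the gripper's body presses on something with over 40 N, if the wrist force passes 120 N, or if a joint passes its speed limit or range.

## Robot

A 6-joint arm with a two-finger parallel gripper is mounted at the origin on the work surface. World frame = base frame: x ahead of the robot, y to its left, z up, the work surface at z = 0. Lengths are in m, angles in rad, forces in N, time in s.
With the tool pointing down it reaches from about 0.25 to 0.8 m from the base axis. Payload 8.5 kg.
Tool frame: the origin (TCP) lies between the finger pads; the fingertips stand 11 mm ahead of it and the grasp point (between the pads) lies 8 mm behind it; z points along the fingers, y is the line along which they close (so a half turn about z gives the same grasp; the last joint's range is limited). The gripper opens to 85 mm and grips with 20 to 120 N. Pads are 22 mm wide; open, the fingers measure 114 mm over their backs; the gripper's body (76 mm by 85 mm) begins 54 mm behind the grasp point. The pads swing forward as they close: fully open they stand 13 mm farther back than shut.
Start: joints at [-1.14, 0.238, -0.013, 1.319, 0, 1.571], TCP at [0.219, -0.477, 0.242] pointing down, gripper open.
Joint ranges: [-2.66, 2.66], [-1.03, 1.9], [-1.14, 1.46], [-1.82, 2.27], [-1.45, 1.34], [-3.14, 3.14]. Speed limits (rad/s): [2.22, 2.22, 2.79, 3.14, 3.14, 3.14].

## Interface

Orientations are given as a unit quaternion [w, x, y, z].
In Python, from cell import robot, read_camera, camera_model, order gives the robot as it stands. The module is installed in compiled form; this text tells all that it offers.
- The arm moves only by the tool arm_command, never from a script. Its argument "commands" is a list of rows, each a list of 3 entries, a list of its own where there are three numbers: the closure, from -1 (fully open) to 1 (shut), so that 0 is half open, then the shift along the tool's x, y, z normalised to -1 to 1, where 1 is 4 cm, then the turn about the tool's z normalised to -1 to 1, where 1 is 360 degrees. A call has 1 to 8 rows; each row shifts and turns the commanded pose from where the row before left it, along the tool's axes as they then stand; what a row does not reach is not made up. A row lasts 1/10 s, in which the tool goes at most 50 mm and 8.59 degrees, less where a joint would pass 70% of its speed; a pose out of reach is approached as far as the arm can. A call with a number of a shift or a turn outside -1 to 1 is refused whole. A call with a gripper value outside its range is refused whole. The fingers move at their own pace and stop on an object; "grip_force" is the grip in N (left out, the last holds). Time passes only in rows, so rows that do not move let the fingers close. It gives the time, the measured TCP pose, the force, the opening and the grip force at its end, in the units of the state.
- robot.state(): the state, without advancing time (a new reading comes with each control period).
- read_camera(name): name is "scene" or "top"; returns (picture, depth): 400x640x3 uint8, red, green, blue; 400x640 float32, m along the optical axis (not along the pixel's ray), 0 where there is no reading.
- camera_model(name): a dict with "intrinsics" (3x3 intrinsics, pixels), "origin" and "rotation" of the camera in the world. Camera axes: x right, y up, looking along -z (the intrinsics and any distortion apply to the point x, -y, -z); pixel columns grow to the right and rows downward; lengths in m; the calibration is good to about 2 mm. A picture is of the moment at which its call begins. camera_model takes no time and is no camera call.
- order.close_job(): hands the job in; it is judged then, once.
The state is a dict: "clock": time; "q": joint angles; "qvel": joint speeds; "tau": joint torques, N m; "eef_pos": TCP position; "orientation": TCP orientation; "ft_force": force on the tool from outside, world axes, zero at the start; "wrist_torque": the same for the moment, N m; "gripper_width": finger opening in m; "gripper_force": force on a finger pad.
Only numpy, scipy, OpenCV 4.12 (cv2) and the standard library are available. Lean on these libraries where they do the work, as an engineer would, in place of code of your own. Each camera call takes 0.05 s, during which the arm holds its last target. There are 200 camera calls.

## Working session

There is one attempt and no reset: what is moved stays moved. The work goes in short steps, Python scripts to look and compute and a tool call to move; the robot and the scene stay as the last step left them, time stands still between calls to the robot, and variables do not carry over. Pictures are saved under pics/ and viewed, at most 10 in all, crops included, and the job is handed in when it is done.

Besides the shell and the picture viewer there is one more tool, called after "Call:" in YAML: its name, and indented under it one key for each argument. arm_command: Moves the arm, as the interface text tells. Its arguments: {"type":"object","properties":{"commands":{"type":"array","items":{"type":"array"}},"grip_force":{"type":"number"}},"required":["commands"]}

```bash
mkdir -p pics
python3 - <<'E'
from cell import robot, read_camera, camera_model
import cv2,numpy as np
for n in ("scene","top"):
    p,d=read_camera(n); cv2.imwrite(f"pics/{n}0.png",p[:,:,::-1]); np.save(f"{n}0.npy",d); print(n,camera_model(n))
print(robot.state())
E
```

```text
scene {'intrinsics': array([[400.78806235,   0.        , 318.50130414],
       [  0.        , 400.78806235, 196.18711455],
       [  0.        ,   0.        ,   1.        ]]), 'origin': array([0.99578437, 0.3758905 , 1.10463729]), 'rotation': array([0.4227778 , 0.12092026, 0.24131411, 0.86510388])}
top {'intrinsics': array([[454.52880281,   0.        , 320.13332206],
       [  0.        , 454.52880281, 204.45241958],
       [  0.        ,   0.        ,   1.        ]]), 'origin': array([0.35795256, 0.04619882, 1.61491278]), 'rotation': array([ 0.7148945 ,  0.03352516, -0.03441259, -0.69757988])}
{'clock': 0.1, 'q': array([-1.13996994e+00,  2.38751139e-01, -1.41579172e-02,  1.31918588e+00,
       -3.81640403e-05,  1.57076189e+00]), 'qvel': array([ 0.00203984, -0.00315328,  0.00131431,  0.0004403 ,  0.00014268,
        0.00021137]), 'tau': array([-8.89383064e-04, -5.39721107e+01,  3.46999240e+01,  1.34617521e-02,
        3.50389882e-06, -5.78585116e-06]), 'eef_pos': array([ 0.2190966 , -0.4767161 ,  0.24173066]), 'orientation': array([-6.30223344e-04,  9.76884267e-01,  2.13767880e-01, -1.57420031e-04]), 'ft_force': array([-0.90636951,  1.21492055,  0.4394374 ]), 'wrist_torque': array([0.03072478, 0.02477703, 0.00278497]), 'gripper_force': 0.0, 'gripper_width': 0.08545462478136631}
```

View pics/top0.png

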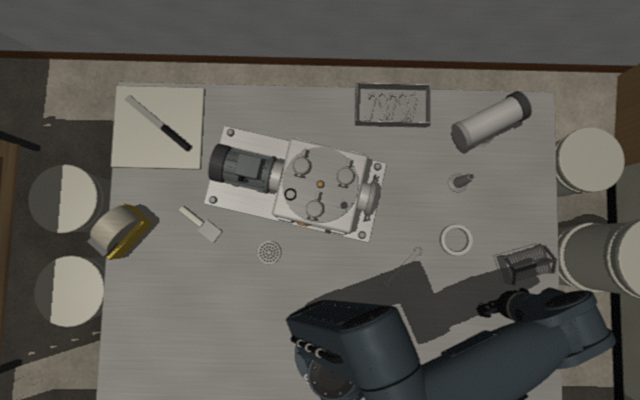

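View pics/scene0.png

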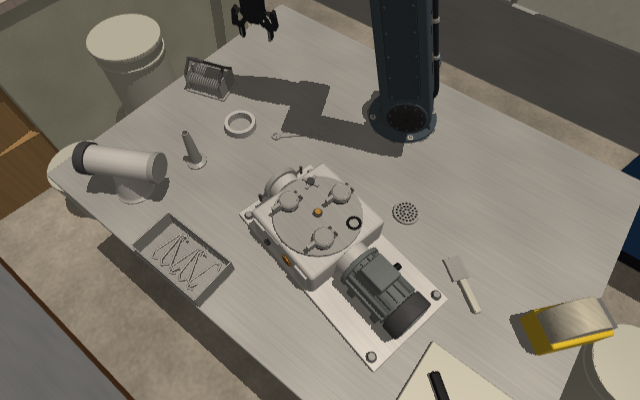

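The top view shows the cover centred near (320,184) with its plug. The caps are at about (315,208) near, (301,165) left and (346,175) right. The scene view shows the same caps at (341,193), (322,238) and (287,202).

```bash
cat > h.py <<'E'
import numpy as np, cv2
from cell import robot, read_camera, camera_model
from scipy.spatial.transform import Rotation as R
def cam(n):
    m=camera_model(n); q=m["rotation"]; return m["intrinsics"],m["origin"],R.from_quat([q[1],q[2],q[3],q[0]]).as_matrix()
def cloud(n,d):
    K,o,M=cam(n); v,u=np.mgrid[:400,:640]
    p=np.stack([(u-K[0,2])/K[0,0]*d,-(v-K[1,2])/K[1,1]*d,-d],-1); return p@M.T+o
def ray(n,u,v,z):
    K,o,M=cam(n); r=M@np.array([(u-K[0,2])/K[0,0],-(v-K[1,2])/K[1,1],-1]); return o+r*(z-o[2])/r[2]
E
python3 - <<'E'
from h import *
ims=[]
for n,(a,b,w,h) in (("top",(265,130,130,120)),("scene",(235,160,150,110))):
    d=np.load(n+"0.npy"); P=cloud(n,d); im=cv2.imread(f"pics/{n}0.png")
    ims.append(cv2.resize(im[b:b+h,a:a+w],(400,400*h//w),interpolation=cv2.INTER_CUBIC))
    z=P[...,2]; m=np.zeros(z.shape,bool); m[b:b+h,a:a+w]=1
    print(n,np.histogram(z[m],bins=np.arange(.1,.2,.004)))
    k=m&(z>.1555)&(z<.175); nn,l,s,c=cv2.connectedComponentsWithStats(k.astype(np.uint8))
    for i in range(1,nn):
        if s[i,4]>15: print(s[i,4],c[i],P[l==i].mean(0).round(4))
H=max(i.shape[0] for i in ims); cv2.imwrite("pics/crop.png",np.hstack([cv2.copyMakeBorder(i,0,H-i.shape[0],0,0,cv2.BORDER_CONSTANT) for i in ims]))
E
```

```text
top (array([  97,   83,  157,  386,  831,  771,  658, 1482, 1482,  437,  123,
         61,   74,   78,  172,  322,  164,   59,   18,    4,    1,    0,
          0,    0]), array([0.1  , 0.104, 0.108, 0.112, 0.116, 0.12 , 0.124, 0.128, 0.132,
       0.136, 0.14 , 0.144, 0.148, 0.152, 0.156, 0.16 , 0.164, 0.168,
       0.172, 0.176, 0.18 , 0.184, 0.188, 0.192, 0.196]))
253 [301.39920949 163.75098814] [0.6288 0.11   0.1626]
237 [345.55274262 174.11814346] [ 0.5984 -0.0336  0.1631]
254 [314.42519685 207.09448819] [0.489  0.0642 0.1627]
scene (array([ 114,  107,  151,  270, 1233,  945,  352, 2267, 2107,  294,  157,
        120,   89,   95,  185,  596,  202,  234,   40,    0,    0,    0,
          0,    0]), array([0.1  , 0.104, 0.108, 0.112, 0.116, 0.12 , 0.124, 0.128, 0.132,
       0.136, 0.14 , 0.144, 0.148, 0.152, 0.156, 0.16 , 0.164, 0.168,
       0.172, 0.176, 0.18 , 0.184, 0.188, 0.192, 0.196]))
314 [338.84394904 193.02866242] [0.4971 0.0662 0.1624]
335 [286.45671642 201.00895522] [ 0.606  -0.0313  0.1626]
381 [321.16010499 238.19947507] [0.6362 0.1116 0.1626]
241 [375.60580913 263.29460581] [0.6098 0.2618 0.169 ]
```

View pics/crop.png

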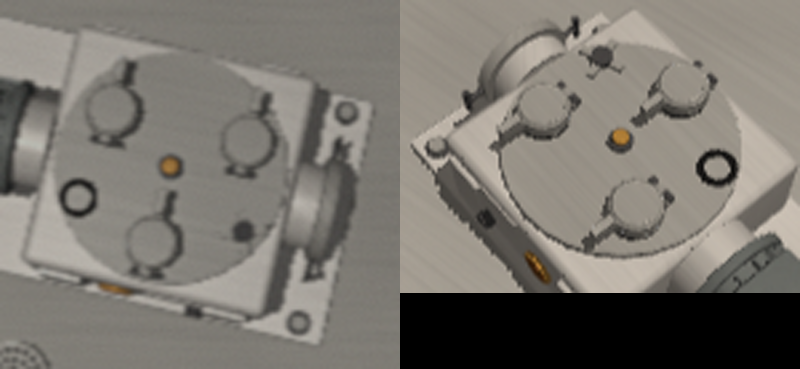

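Run:
```python
from h import *
yaw=-.207; ex=np.array([np.cos(yaw),np.sin(yaw)]); ey=np.array([-ex[1],ex[0]])
off=np.array([[-85,0],[42.5,73.6],[42.5,-73.6]])/1e3
rays=[]
for n,(a,b,w,h) in (("top",(265,130,130,120)),("scene",(235,160,150,80))):
    d=np.load(n+"0.npy"); P=cloud(n,d); im=cv2.imread(f"pics/{n}0.png"); z=P[...,2]
    hsv=cv2.cvtColor(im,cv2.COLOR_BGR2HSV); m=(hsv[...,1]>100)&(hsv[...,0]<25); m2=np.zeros_like(m); m2[b:b+h,a:a+w]=m[b:b+h,a:a+w]
    nn,l,s,c=cv2.connectedComponentsWithStats(m2.astype(np.uint8))
    for i in range(1,nn):
        if s[i,4]>8: print(n,"plug?",s[i,4],c[i],P[l==i].mean(0).round(4),ray(n,*c[i],.136).round(4))
    # top pixels: warp to metric plane z=.162
    k=np.zeros_like(m); k[b:b+h,a:a+w]=1; k&=(z>.1575)&(z<.168); k=cv2.morphologyEx(k.astype(np.uint8),cv2.MORPH_OPEN,cv2.getStructuringElement(cv2.MORPH_ELLIPSE,(9,9)))
    nn,l,s,c=cv2.connectedComponentsWithStats(k)
    for i in range(1,nn):
        if s[i,4]<100: continue
        p=ray(n,*c[i],.162)[:2]
        # implied unit centre
        best=min((np.linalg.norm(p-(o[0]*ex+o[1]*ey)-np.array([.574,.049])),j) for j,o in enumerate(off))[1]
        o=off[best]; print(n,best,s[i],c[i].round(1),p.round(4),"centre",(p-o[0]*ex-o[1]*ey).round(4))
    # cover disc vs darker: rim circle
```

```text
top plug? 26 [319.84615385 183.61538462] [0.568  0.0487 0.1448] [0.5692 0.0487 0.136 ]
top plug? 15 [301.4        223.33333333] [0.4402 0.1077 0.0819] [0.4373 0.1055 0.136 ]
scene plug? 34 [317.32352941 211.08823529] [0.5709 0.0482 0.1441] [0.5673 0.0454 0.136 ]
scene 0 [333 187  17  13 168] [340.4 192.4] [0.4926 0.0683] centre [0.5758 0.0508]
scene 2 [279 191  20  18 255] [288.4 199.4] [ 0.5987 -0.0304] centre [0.5722 0.0503]
scene 1 [315 228  18  12 164] [323.8 233.3] [0.6206 0.1083] centre [0.5639 0.0451]
```

The geometry is consistent: the two cap spacings come out at 147 and 127 mm, the unit's yaw is about -0.207 rad, and the cover centre is about (0.5695, 0.0485). The near crown is then about (0.486, 0.066), the left (0.626, 0.112) and the right (0.596, -0.032). I'll move over with the fingers shut.

Call:
arm_command:
  commands:
    - [1,[0.84,-0.68,0],0]
    - [1,[0.84,-0.68,0],0]
    - [1,[0.84,-0.68,0],0]
    - [1,[0.84,-0.68,0],0]
    - [1,[0.84,-0.68,0],0]
    - [1,[0.84,-0.68,0],0]
    - [1,[0.84,-0.68,0],0]
    - [1,[0.84,-0.68,0],0]
  grip_force: 30

```text
clock: 0.9
eef_pos: [0.3729, -0.1653, 0.2422]
orientation: [-0.0, 0.977, 0.214, 0.0]
ft_force: [0.2, -0.4, 0.2]
gripper_width: -0.0
gripper_force: 0.0
```

Call:
arm_command:
  commands:
    - [1,[0.84,-0.68,0],0]
    - [1,[0.84,-0.68,0],0]
    - [1,[0.84,-0.68,0],0]
    - [1,[0.84,-0.68,0],0]
    - [1,[0.84,-0.68,0],0]
    - [1,[0.84,-0.68,0],0]
    - [1,[0,0,0],0]
    - [1,[0,0,0],0]

```text
clock: 1.7
eef_pos: [0.4874, 0.0662, 0.2417]
orientation: [-0.0, 0.977, 0.215, -0.001]
ft_force: [-0.1, -0.3, -0.6]
gripper_width: -0.0001
gripper_force: 0.0
```

Call:
arm_command:
  commands:
    - [1,[0,0,0],0.02]
    - [1,[0,0,0],0.02]
    - [1,[0,0,0],0.02]
    - [1,[0,0,0],0.02]
    - [1,[0,0,0],0.0215]
    - [1,[0,0,0],0]

```text
clock: 2.3
eef_pos: [0.485, -0.0265, 0.2423]
orientation: [-0.035, 0.998, -0.048, -0.003]
ft_force: [-0.2, 0.5, 0.0]
gripper_width: 0.0004
gripper_force: 0.0
```

```bash
python3 -c "
from cell import robot; s=robot.state(); print(s['q'].round(3),s['qvel'].round(3),s['eef_pos'],s['orientation'])"
```

```text
[-0.097  0.178 -0.094  1.309  0.07   3.14 ] [ 0.069  0.001  0.001 -0.005  0.003  0.002] [ 0.48501539 -0.02653486  0.24230202] [-0.03506232  0.99823502 -0.04781662 -0.00332535]
```

Call:
arm_command:
  commands:
    - [1,[0,0,0],0]
    - [1,[0,0,0],0]
    - [1,[0,0,0],0]

```text
clock: 2.6
eef_pos: [0.486, -0.0214, 0.2424]
orientation: [-0.035, 0.998, -0.043, -0.003]
ft_force: [-0.3, -0.1, 0.3]
gripper_width: 0.0
gripper_force: 0.0
```

```bash
python3 -c "
from cell import robot; s=robot.state(); print(s['q'].round(3),s['qvel'].round(3),s['eef_pos'],s['orientation'])"
```

```text
[-0.087  0.179 -0.093  1.309  0.07   3.14 ] [ 0.009  0.004  0.003  0.    -0.001  0.001] [ 0.48604961 -0.02140168  0.24238258] [-0.03523455  0.99845464 -0.04286145 -0.00312375]
```

The turn ran into the last joint's limit, so I'll use the equivalent grasp half a turn the other way.

Call:
arm_command:
  commands:
    - [1,[0,0,0],-0.023]
    - [1,[0,0,0],-0.023]
    - [1,[0,0,0],-0.023]
    - [1,[0,0,0],-0.023]
    - [1,[0,0,0],-0.023]
    - [1,[0,0,0],-0.023]
    - [1,[0,0,0],-0.023]
    - [1,[0,0,0],-0.023]

```text
clock: 3.4
eef_pos: [0.4862, -0.0209, 0.2423]
orientation: [-0.031, 0.858, 0.513, 0.017]
ft_force: [0.0, 0.3, 0.2]
gripper_width: 0.0002
gripper_force: 0.0
```

Call:
arm_command:
  commands:
    - [1,[0,0,0],-0.023]
    - [1,[0,0,0],-0.023]
    - [1,[0,0,0],-0.023]
    - [1,[0,0,0],-0.023]
    - [1,[0,0,0],-0.023]
    - [1,[0,0,0],-0.023]
    - [1,[0,0,0],-0.023]
    - [1,[0,0,0],0]

```text
clock: 4.2
eef_pos: [0.4862, -0.0211, 0.2423]
orientation: [-0.019, 0.504, 0.863, 0.03]
ft_force: [0.3, -0.6, 0.4]
gripper_width: -0.0
gripper_force: 0.0
```

```bash
python3 -c "
from cell import robot; s=robot.state(); print(s['q'].round(3),s['qvel'].round(3),s['eef_pos'],s['orientation'])"
```

```text
[-0.086  0.179 -0.093  1.309  0.07   0.971] [-0.004  0.     0.001 -0.001  0.     0.174] [ 0.48621408 -0.02105222  0.24233943] [-0.01922686  0.50385709  0.8630626   0.02968681]
```

The clipped turn left a 4° lean. I'll undo it at the opposite joint limit, which is a mirror image, since a lean can't be commanded directly.

Call:
arm_command:
  commands:
    - [1,[0,0,0],-0.0235]
    - [1,[0,0,0],-0.0235]
    - [1,[0,0,0],-0.0235]
    - [1,[0,0,0],-0.0235]
    - [1,[0,0,0],-0.0235]
    - [1,[0,0,0],-0.0235]
    - [1,[0,0,0],-0.0235]
    - [1,[0,0,0],-0.0235]

```text
clock: 5.0
eef_pos: [0.4862, -0.0214, 0.2423]
orientation: [0.001, -0.061, 0.997, 0.035]
ft_force: [0.1, -0.6, -0.2]
gripper_width: -0.0001
gripper_force: 0.0
```

Call:
arm_command:
  commands:
    - [1,[0,0,0],-0.0235]
    - [1,[0,0,0],-0.0235]
    - [1,[0,0,0],-0.0235]
    - [1,[0,0,0],-0.0235]
    - [1,[0,0,0],-0.0235]
    - [1,[0,0,0],-0.0235]
    - [1,[0,0,0],-0.0235]
    - [1,[0,0,0],-0.0235]

```text
clock: 5.8
eef_pos: [0.4862, -0.0214, 0.2423]
orientation: [0.02, -0.606, 0.794, 0.029]
ft_force: [-0.1, -0.1, 0.1]
gripper_width: 0.0003
gripper_force: 0.0
```

Call:
arm_command:
  commands:
    - [1,[0,0,0],-0.0235]
    - [1,[0,0,0],-0.0235]
    - [1,[0,0,0],-0.0235]
    - [1,[0,0,0],-0.0235]
    - [1,[0,0,0],-0.0235]
    - [1,[0,0,0],-0.0235]
    - [1,[0,0,0],-0.0235]
    - [1,[0,0,0],-0.0235]

```text
clock: 6.6
eef_pos: [0.4862, -0.0213, 0.2423]
orientation: [-0.033, 0.946, -0.322, -0.013]
ft_force: [0.3, 0.5, -0.0]
gripper_width: 0.0001
gripper_force: 0.0
```

Call:
arm_command:
  commands:
    - [1,[0,0,0],-0.0235]
    - [1,[0,0,0],-0.0235]
    - [1,[0,0,0],-0.0235]
    - [1,[0,0,0],-0.0235]
    - [1,[0,0,0],-0.02]
    - [1,[0,0,0],0]

```text
clock: 7.2
eef_pos: [0.4862, 0.0184, 0.2424]
orientation: [-0.02, 1.0, 0.004, -0.0]
ft_force: [-0.2, -0.2, 0.3]
gripper_width: 0.0002
gripper_force: 0.0
```

```bash
python3 -c "
from cell import robot; s=robot.state(); print(s['q'].round(3),s['qvel'].round(3),s['eef_pos'],s['orientation'])"
```

```text
[ 0.013  0.172 -0.1    1.299  0.041 -3.136] [-0.043  0.003  0.001  0.007 -0.002 -0.011] [0.48623408 0.01840559 0.24237006] [-2.04103385e-02  9.99784691e-01  3.73762775e-03 -1.40675584e-04]
```

Call:
arm_command:
  commands:
    - [1,[0,0,0],-0.02]
    - [1,[0,0,0],-0.018]
    - [1,[0,0,0],0]

```text
clock: 7.5
eef_pos: [0.4782, 0.079, 0.2423]
orientation: [0.004, 0.997, 0.082, 0.003]
ft_force: [0.5, 0.0, 0.5]
gripper_width: -0.0
gripper_force: 0.0
```

```bash
python3 -c "
from cell import robot; s=robot.state(); print(s['q'].round(3),s['qvel'].round(3),s['eef_pos'],s['orientation'])"
```

```text
[ 0.169  0.165 -0.108  1.292 -0.009 -3.137] [-0.055  0.004  0.002  0.002 -0.002 -0.006] [0.47824616 0.07900454 0.24231947] [0.00421753 0.99660634 0.08214834 0.00311025]
```

Lean is now under 0.6°. Next: turn to the unit's axes at joint 6 ≈ -2.77, and go above the near crown.

Call:
arm_command:
  commands:
    - [1,[0,0,0],0.0197]
    - [1,[0,0,0],0.0197]
    - [1,[0,0,0],0.0197]
    - [1,[0.135,0.138,0.5],0]
    - [1,[0.135,0.138,0.5],0]
    - [1,[0,0,0.45],0]
    - [1,[0,0,0],0]

```text
clock: 8.2
eef_pos: [0.4862, 0.062, 0.1825]
orientation: [0.004, 0.994, -0.106, 0.002]
ft_force: [-0.3, 0.2, 0.4]
gripper_width: 0.0004
gripper_force: 0.0
```

Run:
```python
from h import *
s=robot.state(); print(s['q'].round(3),s['eef_pos'],s['orientation'])
p,d=read_camera("scene"); im=p[130:280,220:420,::-1]
cv2.imwrite("pics/s1.png",cv2.resize(im,(800,600),interpolation=cv2.INTER_CUBIC))
```

```text
[ 0.132  0.206 -0.213  1.15  -0.009 -2.797] [0.48621403 0.06203363 0.18250829] [ 0.00407961  0.99434404 -0.1061105   0.0019623 ]
```

View pics/s1.png

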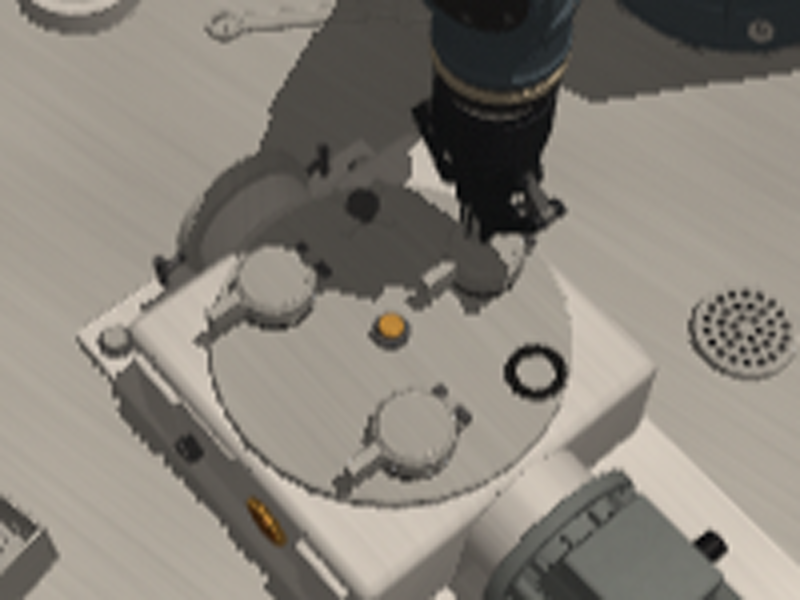

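The crop shows the fingertips over the near crown at about (485,240), with the caps, plug, ring and knife in place. Tapping now.

Call:
arm_command:
  commands:
    - [1,[0,0,0.1],0]
    - [1,[0,0,0.1],0]
    - [1,[0,0,0],0]

```text
clock: 8.55
eef_pos: [0.4876, 0.0627, 0.1766]
orientation: [0.004, 0.995, -0.104, 0.004]
ft_force: [0.6, -0.4, 0.3]
gripper_width: 0.0002
gripper_force: 0.0
```

Call:
arm_command:
  commands:
    - [1,[0,0,0.04],0]
    - [1,[0,0,0],0]

```text
clock: 8.75
eef_pos: [0.4876, 0.0626, 0.175]
orientation: [0.004, 0.995, -0.104, 0.004]
ft_force: [0.6, -0.3, -0.1]
gripper_width: -0.0001
gripper_force: 0.0
```

Call:
arm_command:
  commands:
    - [1,[0,0,0.025],0]
    - [1,[0,0,0],0]

```text
clock: 8.95
eef_pos: [0.4876, 0.0626, 0.1739]
orientation: [0.004, 0.995, -0.104, 0.004]
ft_force: [-0.1, 1.2, -0.0]
gripper_width: 0.0001
gripper_force: 0.0
```

Call:
arm_command:
  commands:
    - [1,[0,0,0.03],0]
    - [1,[0,0,0],0]

```text
clock: 9.15
eef_pos: [0.4878, 0.0626, 0.1732]
orientation: [0.004, 0.995, -0.104, 0.004]
ft_force: [-2.2, -0.3, 6.6]
gripper_width: -0.0001
gripper_force: 3.1
```

Call:
arm_command:
  commands:
    - [1,[0,0,0.025],0]
    - [1,[0,0,0],0]

```text
clock: 9.35
eef_pos: [0.4879, 0.0626, 0.1727]
orientation: [0.003, 0.995, -0.104, 0.005]
ft_force: [-3.2, -1.0, 12.1]
gripper_width: 0.0004
gripper_force: 5.9
```

Call:
arm_command:
  commands:
    - [1,[0,0,0.025],0]
    - [1,[0,0,0],0]

```text
clock: 9.55
eef_pos: [0.488, 0.0626, 0.1724]
orientation: [0.003, 0.995, -0.104, 0.005]
ft_force: [-5.5, -0.9, 18.1]
gripper_width: 0.0001
gripper_force: 8.8
```

The near cap is tight: 18 N at under 1 mm of movement. On to the right cap.

Call:
arm_command:
  commands:
    - [1,[0,0,-0.8],0]
    - [1,[0.783,0.4375,0],0]
    - [1,[0.783,0.4375,0],0]
    - [1,[0.783,0.4375,0],0]
    - [1,[0.783,0.4375,0],0]
    - [1,[0,0,0.35],0]
    - [1,[0,0,0.35],0]
    - [1,[0,0,0],0]

```text
clock: 10.35
eef_pos: [0.5948, -0.0322, 0.1743]
orientation: [0.004, 0.995, -0.105, 0.002]
ft_force: [-0.6, 0.6, 0.7]
gripper_width: 0.0001
gripper_force: 0.0
```

Call:
arm_command:
  commands:
    - [1,[0,0,0.025],0]
    - [1,[0,0,0],0]

```text
clock: 10.55
eef_pos: [0.5958, -0.0317, 0.1759]
orientation: [0.004, 0.995, -0.104, 0.004]
ft_force: [-0.9, -0.1, -0.2]
gripper_width: -0.0001
gripper_force: 0.0
```

Call:
arm_command:
  commands:
    - [1,[0,0,0.05],0]
    - [1,[0,0,0],0]

```text
clock: 10.75
eef_pos: [0.5958, -0.0317, 0.1736]
orientation: [0.004, 0.995, -0.104, 0.004]
ft_force: [-0.0, 0.2, 0.8]
gripper_width: -0.0
gripper_force: 0.3
```

Call:
arm_command:
  commands:
    - [1,[0,0,0.04],0]
    - [1,[0,0,0],0]

```text
clock: 10.95
eef_pos: [0.5958, -0.0318, 0.1718]
orientation: [0.004, 0.995, -0.104, 0.004]
ft_force: [1.1, 0.1, 2.7]
gripper_width: -0.0
gripper_force: 1.1
```

Call:
arm_command:
  commands:
    - [1,[0,0,0.025],0]
    - [1,[0,0,0],0]

```text
clock: 11.15
eef_pos: [0.5959, -0.0318, 0.1708]
orientation: [0.004, 0.995, -0.104, 0.004]
ft_force: [0.8, 1.1, 3.4]
gripper_width: -0.0002
gripper_force: 1.4
```

The right cap gives: about 3 mm at 3 N. I'll press a bit further to confirm, then rise and measure its lug.

Call:
arm_command:
  commands:
    - [1,[0,0,0.04],0]
    - [1,[0,0,0],0]

```text
clock: 11.35
eef_pos: [0.5958, -0.0318, 0.169]
orientation: [0.004, 0.995, -0.104, 0.004]
ft_force: [1.5, 2.0, 4.8]
gripper_width: 0.0001
gripper_force: 1.9
```

Call:
arm_command:
  commands:
    - [1,[0,0,-0.5],0]
    - [1,[0,0,-0.8],0]
    - [0,[0.4,0,0],0]
    - [0,[0.4,0,0],0]
    - [0,[0.35,0,0],0]
    - [0,[0,0,0],0]

```text
clock: 11.95
eef_pos: [0.6411, -0.0416, 0.2203]
orientation: [0.004, 0.995, -0.105, 0.003]
ft_force: [0.5, -0.1, -0.0]
gripper_width: 0.0428
gripper_force: 0.0
```

Run:
```python
from h import *
s=robot.state(); print(s['eef_pos'],s['orientation'],s['gripper_width'])
print(ray("top",351.5,163.5,.171), "expected lug",np.array([.596,-.032])+.045*np.array([.9787,-.2055]))
p,d=read_camera("scene"); cv2.imwrite("pics/s2.png",cv2.resize(p[140:260,230:390,::-1],(800,600),interpolation=cv2.INTER_CUBIC))
a=cv2.imread("pics/top0.png")[145:205,325:385]; b=cv2.imread("pics/scene0.png")[175:235,255:315]
cv2.imwrite("pics/lug.png",np.hstack([cv2.resize(i,(400,400),interpolation=cv2.INTER_NEAREST) for i in (a,b)]))
```

```text
[ 0.64112299 -0.04161856  0.22034671] [ 0.00393218  0.9945046  -0.10456241  0.0034398 ] 0.042783021777459206
[ 0.6321005  -0.05165041  0.171     ] expected lug [ 0.6400415 -0.0412475]
```

View pics/s2.png

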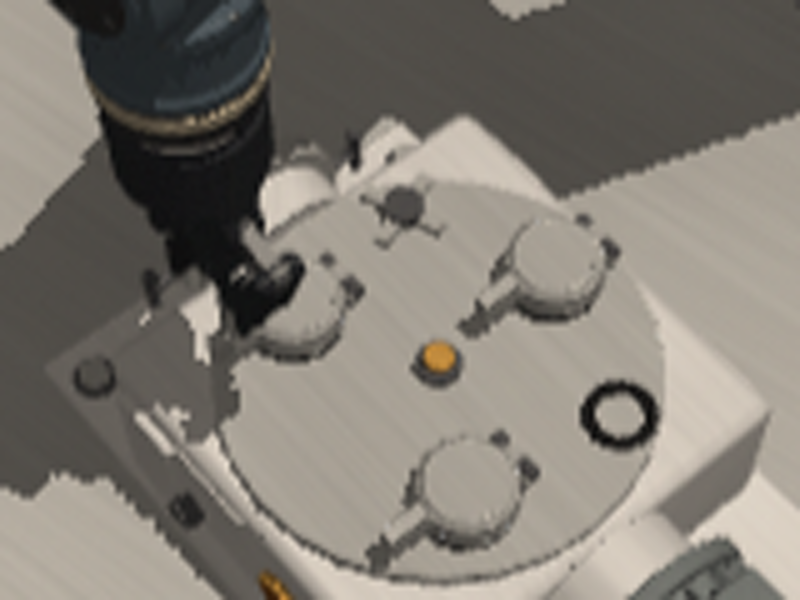

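View pics/lug.png

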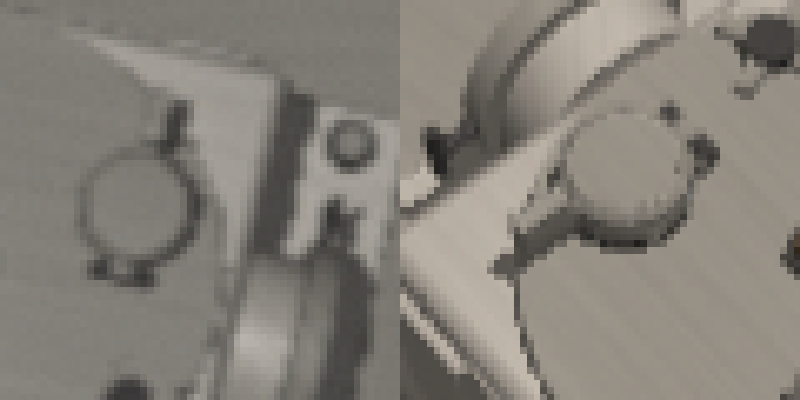

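The scene crop shows the open fingers near (265,290) over the right cap's lug side, with both other caps shut and the parts undisturbed. In the lug crop, the top crown is at about (345.7,176), the scene crown at about (289.2,199.8) and the scene lug top at about (276.8,205.5). I'll cast rays to check.

Run:
```python
from h import *
e=np.array([.9787,-.2055])
for n,u,v,z,o in (("top",345.7,176.05,.162,.045),("scene",289.2,199.75,.162,.045),("scene",276.75,205.5,.171,0)):
    p=ray(n,u,v,z)[:2]+o*e; print(n,"lug",p.round(4))
for n in("top","scene"):
  P=cloud(n,np.load(n+"0.npy")); c=np.array([.640,-.0412]); q=(P[...,:2]-c)@np.array([[.9787,.2055],[-.2055,.9787]])
  k=(abs(q[...,0])<.02)&(abs(q[...,1])<.02)&(P[...,2]>.158)&(P[...,2]<.18); print(n,k.sum(),q[k].mean(0).round(4),q[k].min(0).round(4),q[k].max(0).round(4))
```

```text
top lug [ 0.6363 -0.0435]
scene lug [ 0.6422 -0.0374]
scene lug [ 0.6364 -0.0391]
top 26 [-0.0053 -0.0014] [-0.0182 -0.006 ] [0.0075 0.0034]
scene 61 [-0.0029  0.0019] [-0.0197 -0.01  ] [0.013  0.0114]
```

Both views put the lug within about 2 mm of the present TCP, so descend.

Call:
arm_command:
  commands:
    - [0,[-0.02,0,0.4],0]
    - [0,[0,0,0.4],0]
    - [0,[0,0,0.3],0]
    - [0,[0,0,0],0]

```text
clock: 12.4
eef_pos: [0.6382, -0.0412, 0.1756]
orientation: [0.004, 0.995, -0.104, 0.002]
ft_force: [-0.7, 0.3, -0.4]
gripper_width: 0.0428
gripper_force: 0.0
```

Call:
arm_command:
  commands:
    - [0,[0,0,0.2],0]
    - [0,[0,0,0.15],0]
    - [0,[0,0,0],0]
    - [0,[0,0,0],0]

```text
clock: 12.8
eef_pos: [0.6399, -0.0414, 0.1635]
orientation: [0.004, 0.995, -0.104, 0.004]
ft_force: [1.0, -0.5, 0.7]
gripper_width: 0.0428
gripper_force: 0.0
```

Call:
arm_command:
  commands:
    - [0.3,[0,0,0],0]
    - [0.5,[0,0,0],0]
    - [0.6,[0,0,0],0]
    - [0.65,[0,0,0],0]
    - [0.7,[0,0,0],0]
    - [0.75,[0,0,0],0]
  grip_force: 20

```text
clock: 13.4
eef_pos: [0.6399, -0.0414, 0.1634]
orientation: [0.004, 0.995, -0.104, 0.004]
ft_force: [-0.0, 0.2, -0.8]
gripper_width: 0.0109
gripper_force: 0.0
```

Call:
arm_command:
  commands:
    - [0.75,[0,0,0.05],0]
    - [1,[0,0,0],0]
    - [1,[0,0,0],0]
    - [1,[0,0,0],0]
    - [1,[0,0,0],0]
  grip_force: 30

```text
clock: 13.9
eef_pos: [0.6401, -0.0413, 0.1615]
orientation: [0.004, 0.995, -0.104, 0.004]
ft_force: [1.0, 1.1, 0.5]
gripper_width: 0.0091
gripper_force: 32.1
```

Call:
arm_command:
  commands:
    - [1,[-0.045,0,-0.1675],0]
    - [1,[-0.045,0,-0.1675],0]
    - [1,[-0.074,0,-0.156],0]
    - [1,[-0.074,0,-0.156],0]
    - [1,[0,0,0],0]

```text
clock: 14.4
eef_pos: [0.629, -0.0389, 0.1877]
orientation: [0.004, 0.995, -0.104, 0.003]
ft_force: [-3.5, 1.8, -5.3]
gripper_width: 0.0095
gripper_force: 30.4
```

Call:
arm_command:
  commands:
    - [1,[-0.1,0,-0.141],0]
    - [1,[-0.1,0,-0.141],0]
    - [1,[-0.1225,0,-0.121],0]
    - [1,[-0.1225,0,-0.121],0]
    - [1,[0,0,0],0]

```text
clock: 14.9
eef_pos: [0.6119, -0.0352, 0.2087]
orientation: [0.004, 0.995, -0.104, 0.004]
ft_force: [-3.6, 1.0, -7.9]
gripper_width: 0.0093
gripper_force: 29.8
```

Call:
arm_command:
  commands:
    - [1,[-0.141,0,-0.099],0]
    - [1,[-0.141,0,-0.099],0]
    - [1,[-0.157,0,-0.0725],0]
    - [1,[-0.157,0,-0.0725],0]
    - [1,[0,0,0],0]

```text
clock: 15.4
eef_pos: [0.5891, -0.0303, 0.2224]
orientation: [0.004, 0.995, -0.104, 0.004]
ft_force: [0.8, -1.2, -3.7]
gripper_width: 0.0093
gripper_force: 29.8
```

Call:
arm_command:
  commands:
    - [1,[-0.166,0,-0.044],0]
    - [1,[-0.166,0,-0.044],0]
    - [1,[-0.172,0,-0.0145],0]
    - [1,[-0.172,0,-0.0145],0]
    - [1,[0,0,0],0]
    - [1,[0,0,0],0]

```text
clock: 16.0
eef_pos: [0.5627, -0.0246, 0.2263]
orientation: [0.004, 0.995, -0.104, 0.004]
ft_force: [2.0, -2.3, 1.5]
gripper_width: 0.009
gripper_force: 29.8
```

Run:
```python
from h import *
s=robot.state(); print(s['eef_pos'],s['ft_force'],s['wrist_torque'],s['gripper_width'])
p,d=read_camera("scene"); cv2.imwrite("pics/s3.png",cv2.resize(p[140:260,230:390,::-1],(800,600),interpolation=cv2.INTER_CUBIC))
```

```text
[ 0.5627214  -0.02462991  0.22633406] [ 2.02708637 -2.28957724  1.51970877] [-0.399793   -0.51691147 -0.04801097] 0.008960814777403077
```

View pics/s3.png

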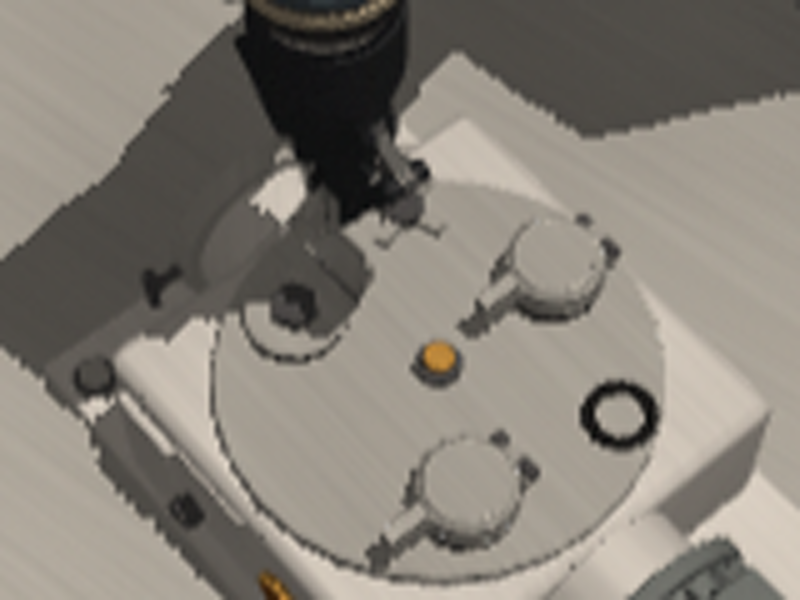

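The crop shows the cap open, with the bolt in view at about (293,305) and the other caps shut. It stands near 81°, so I'll take it a little further, to about 86°.

Call:
arm_command:
  commands:
    - [1,[-0.1,0,0.004],0]
    - [1,[-0.1,0,0.008],0]
    - [1,[0,0,0],0]
    - [1,[0,0,0],0]
    - [1,[0,0,0],0]
    - [1,[0,0,0],0]
    - [1,[0,0,0],0]
    - [1,[0,0,0],0]

```text
clock: 16.85
eef_pos: [0.5551, -0.023, 0.2254]
orientation: [0.004, 0.995, -0.104, 0.004]
ft_force: [3.0, -2.2, 1.8]
gripper_width: 0.0095
gripper_force: 29.7
```

```bash
python3 -c "
from cell import robot,order; s=robot.state(); print(s['qvel'].round(4),s['gripper_force']); print(order.close_job())"
```

```text
[-0.0006 -0.0009  0.0004  0.0004  0.0007  0.0017] 29.7047621011734
the job is handed in; nothing more can be done
None
```

The far right cap was the loose one: it gave over 4 mm under a 5 N push, and the near cap was tight. I didn't tap the far left cap. The right cap is held open at about 86°, the other caps and parts are untouched, and the job was handed in at about 17 s.

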